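# Rewind the sampler's filter-tape cassette and store it

## Task

Wind the rewind stand's crank clockwise, seen from above, until its resistance suddenly drops away, and stop at once: wound on by half a turn, it gets heavy and locks the cassette in again. Then lift the freed cassette straight out of its bay and put it upright, fully home, into the empty pocket of the storage rack. The stand only rests on its rubber feet: do not drag, lift or turn it, and leave everything else where it is.

Things in the scene. Friction and masses are not known exactly. Their poses are not given: they have to be found in the camera images.
- stand: Rewind stand, grey case 130 x 268 x 58 mm on 4 rubber feet, loose, 4 kg; slides at about 20 N sideways. Origin: under its middle, z up; crank axis at y +75 mm, bay at y -66 mm (34 x 94 mm opening, 35 mm deep; floor at z 23, rim at z 58). A bolt inside locks the cassette into the bay, releases it when the crank goes slack, and locks it again if wound half a turn on.
- crank_axis (a point): Point on the crank's vertical axis on the stand, 108 mm over the stand's underside. The crank turns about it at 45 mm radius, clockwise seen from above to rewind. A hidden amount of tape is left, 0.9 to 2.6 turns: winding takes about 8 N at the grip, then suddenly under 1 N (slack). Slack lasts about half a turn; beyond it the drag returns and the bolt locks again; 1.2 turns past the drop it jams.
- grip_center (a point): Centre of the crank's grip, an upright black barrel 18 mm across and 36 mm tall, 45 mm from crank_axis, that spins freely on its pin; centre 122 mm, top 140 mm over the bench. The steel crank arm (8 mm below the barrel's lower end) moves round the circle with it; cassette top and everything else on the stand stay below the barrel's lower end (104 mm).
- cassette_center (a point): Centre of the tape cassette, a closed white case 30 (x) x 90 (y) x 78 (z, up) mm, 0.14 kg, upright in the stand's bay with 43 mm showing above the rim, y along the stand's y; its 30 mm thickness is the grip. Its underside is 39 mm below this point. 1.75 mm play all round in the bay. While bolted in it rises 2 mm at most.
- pocket (a point): Floor centre of the rack's empty pocket, 6 mm over the bench, axes as the rack's. The pocket is 28 mm deep and 34.5 (x) x 94.5 (y) mm, rim at 34 mm: a cassette fits upright either way round with about 2 mm play each side; its centre is then 39 mm above this point.
- rack: Storage rack, grey block 138 x 114 x 34 mm fixed to the bench, origin under its middle; two pockets at x -42 mm (empty, on the robot's side) and x +42 mm (holds the spare cassette).
- spare: Spare cassette, like the other, upright in the rack's far pocket; origin in its underside. Leave it alone.
- reagent: White bottle with blue cap, 56 mm across, 102 mm tall, loose behind the work; origin in its base.
- beaker: Small clear beaker, 55 mm across, 68 mm tall, loose behind the work; origin in its base.
- filters: Dark carton 90 x 60 x 26 mm, loose behind the work; origin in its base.
- calculator: Pocket calculator 125 x 66 x 14 mm, lying loose at the right of the work; origin in its base.
Things that resemble listed ones, but are neither listed nor needed, are in the scene too. What is shaped like the part that bears cassette_center but brown is not meant.

How it is judged:
By the outcome, as a careful person would: the job done as asked, in the order asked, and still so for the second after the job is handed in, with the robot touching nothing.
It also fails if it takes over 72 s, if anything falls off the work surface, if the arm or the gripper's body presses on something with over 40 N, if the wrist force passes 120 N, or if a joint passes its speed limit or range.

## Robot

A 7-joint arm with a two-finger parallel gripper is mounted at the origin on a cart in front of the work surface, level with it; the furniture and walls round the work are solid. World frame = base frame: x ahead of the robot, y to its left, z up, the work surface at z = 0. Lengths are in m, angles in rad, forces in N, time in s.
With the tool pointing down it reaches from about 0.425 to 0.925 m from the base axis. Payload 6.8 kg.
Tool frame: the origin (TCP) lies between the finger pads; the fingertips stand finger_overhang ahead of it and the grasp point (between the pads) lies 6 mm ahead of it (finger_overhang is the distance from the TCP to the fingertips, in m); z points along the fingers, y is the line along which they close (so a half turn about z gives the same grasp; the last joint's range is limited). The gripper opens to 85 mm and grips with 20 to 120 N. Pads are 22 mm wide; open, the fingers measure 114 mm over their backs; the gripper's body (76 mm by 85 mm) begins 54 mm behind the grasp point. The pads swing forward as they close: fully open they stand 13 mm farther back than shut.
Start: joints at [0.996, 0.477, 0.022, 1.555, -0.011, 1.109, -0.083], TCP at [0.304, -0.603, 0.217] pointing down, gripper open.
Joint ranges: [-2.96, 2.96], [-0.34, 2.1], [-1.41, 1.46], [0.24, 2.44], [-1.37, 4.51], [0.17, 1.92], [-2.96, 2.96]. Speed limits (rad/s): [2.39, 2.39, 3.14, 3.14, 3.14, 3.14, 3.14].

## Interface

Orientations are given as a unit quaternion [w, x, y, z].
In Python, from station import * gives the robot as it stands.
- The arm moves only by the tool drive_tool, never from a script. Its argument "increments" is a list of rows, each an object of numbers: "claw": the finger opening in m, from 0 to 0.0854; "dx", "dy", "dz": the shift along the tool's x, y, z in m; "wx", "wy", "wz": the turn, a rotation vector about the tool's x, y, z in degrees. A call has 1 to 20 rows; each row shifts and turns the commanded pose from where the row before left it, along the tool's axes as they then stand; what a row does not reach is not made up. A row lasts 1/8 s, in which the tool goes at most 62.5 mm and 10.7 degrees, less where a joint would pass 70% of its speed; a pose out of reach is approached as far as the arm can. A call with a gripper value outside its range is refused whole. The fingers move at their own pace and stop on an object; "newtons" is the grip in N (left out, the last holds). Time passes only in rows, so rows that do not move let the fingers close. It gives the time, the measured TCP pose, the force, the opening and the grip force at its end, in the units of the state.
- get_obs(): the state, without advancing time (a new reading comes with each control period).
- read_camera(name): name is "scene" or "top" or "wrist"; returns (picture, depth): 384x512x3 uint8, red, green, blue; 384x512 float32, m along the optical axis (not along the pixel's ray), 0 where there is no reading.
- calibration(name): a dict with "intrinsics" (3x3 intrinsics, pixels), "R" (3x3) and "t" (3): a world point X has camera coordinates R X + t; the wrist camera has in their place "mount" (4x4, takes a point from camera to tool coordinates, whose origin is the TCP and whose axes are the flange's). Camera axes: x right, y down, z forward; pixel columns grow to the right and rows downward; lengths in m; the calibration is good to about 2 mm. A picture is of the moment at which its call begins: read the wrist's pose just before it. calibration takes no time and is no camera call.
- hand_in(): hands the job in; it is judged then, once.
The state is a dict: "t": time; "q": joint angles; "joint_vel": joint speeds; "joint_torque": joint torques, N m; "eef_pos": TCP position; "tool_rot": TCP orientation; "contact_force": force on the tool from outside, world axes, zero at the start; "torque": the same for the moment, N m; "gripper_width": opening from 0.0 (shut) to 1.0 (fully open); "grasp_force": force on a finger pad.
Only numpy, scipy, OpenCV 4.12 (cv2) and the standard library are available. Lean on these libraries where they do the work, as an engineer would, in place of code of your own. Each camera call takes 0.05 s, during which the arm holds its last target. There are 200 camera calls.

## Working session

There is one attempt and no reset: what is moved stays moved. The work goes in short steps, Python scripts to look and compute and a tool call to move; the robot and the scene stay as the last step left them, time stands still between calls to the robot, and variables do not carry over. Pictures are saved under pics/ and viewed, at most 10 in all, crops included, and the job is handed in when it is done.

Besides the shell and the picture viewer there is one more tool, called after "Call:" by a JSON object that holds its "api" and its "payload". drive_tool: Moves the arm, as the interface text tells. Its arguments: {"type":"object","properties":{"increments":{"type":"array","items":{"type":"object","properties":{"claw":{"type":"number"},"dx":{"type":"number"},"dy":{"type":"number"},"dz":{"type":"number"},"wx":{"type":"number"},"wy":{"type":"number"},"wz":{"type":"number"}}}},"newtons":{"type":"number"}},"required":["increments"]}

```bash
ls; mkdir -p pics; python3 - <<'E'
from station import *
import cv2,numpy as np
o=get_obs();print({k:np.round(v,3) for k,v in o.items()})
for n in("scene","top"):
    p,d=read_camera(n);np.savez(f"{n}0.npz",p=p,d=d);cv2.imwrite(f"pics/{n}0.png",cv2.resize(p[:,:,::-1],(800,600)))
    c=calibration(n);print(n,c)
print(calibration("wrist"))
E
```

```text
pics
{'t': np.float64(0.0), 'q': array([ 0.996,  0.478,  0.022,  1.556, -0.011,  1.109, -0.083]), 'joint_vel': array([ 0.002,  0.   , -0.001, -0.   ,  0.001,  0.   ,  0.   ]), 'joint_torque': array([ 1.0000e-03, -5.9645e+01,  1.6080e+00, -2.8119e+01,  1.2000e-02,
        9.0000e-03, -0.0000e+00]), 'eef_pos': array([ 0.303, -0.602,  0.216]), 'tool_rot': array([-0.001,  0.973,  0.231, -0.   ]), 'contact_force': array([-0.799,  1.007, -0.6  ]), 'torque': array([-0.011, -0.003,  0.041]), 'grasp_force': np.float64(0.0), 'gripper_width': np.float64(1.001)}
scene {'intrinsics': array([[427.18002591,   0.        , 256.48739913],
       [  0.        , 427.18002591, 187.7296917 ],
       [  0.        ,   0.        ,   1.        ]]), 'R': array([[-0.50711006, -0.86187803,  0.00237906],
       [-0.47090743,  0.27475758, -0.83830452],
       [ 0.72186258, -0.42623297, -0.5451971 ]]), 't': array([0.22046057, 0.38264399, 1.10507629])}
top {'intrinsics': array([[350.51752248,   0.        , 260.32421985],
       [  0.        , 350.51752248, 187.64897976],
       [  0.        ,   0.        ,   1.        ]]), 'R': array([[ 0.0260548 , -0.99931391,  0.02632231],
       [-0.98241732, -0.03046604, -0.18419563],
       [ 0.1848712 , -0.02106031, -0.98253708]]), 't': array([-0.11592334,  0.59690773,  1.00556634])}
{'intrinsics': array([[278.02451113,   0.        , 253.12400675],
       [  0.        , 278.02451113, 189.9595652 ],
       [  0.        ,   0.        ,   1.        ]]), 'mount': array([[-3.11171601e-04, -9.58376351e-01, -2.85507746e-01,
         7.32768433e-02],
       [ 9.99999613e-01, -5.33288369e-04,  7.00224364e-04,
         5.34183417e-04],
       [-8.23336431e-04, -2.85507418e-01,  9.58376146e-01,
        -1.56702644e-01],
       [ 0.00000000e+00,  0.00000000e+00,  0.00000000e+00,
         1.00000000e+00]])}
```

View pics/top0.png

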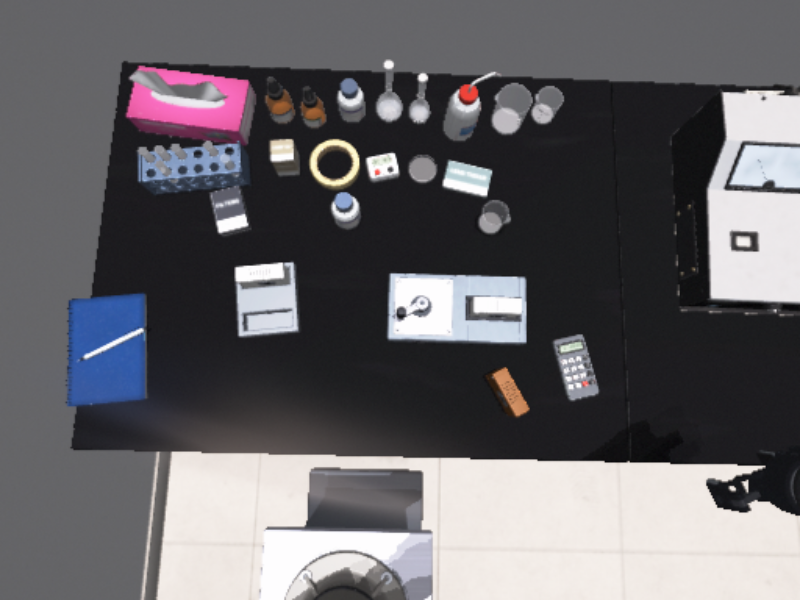

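View pics/scene0.png

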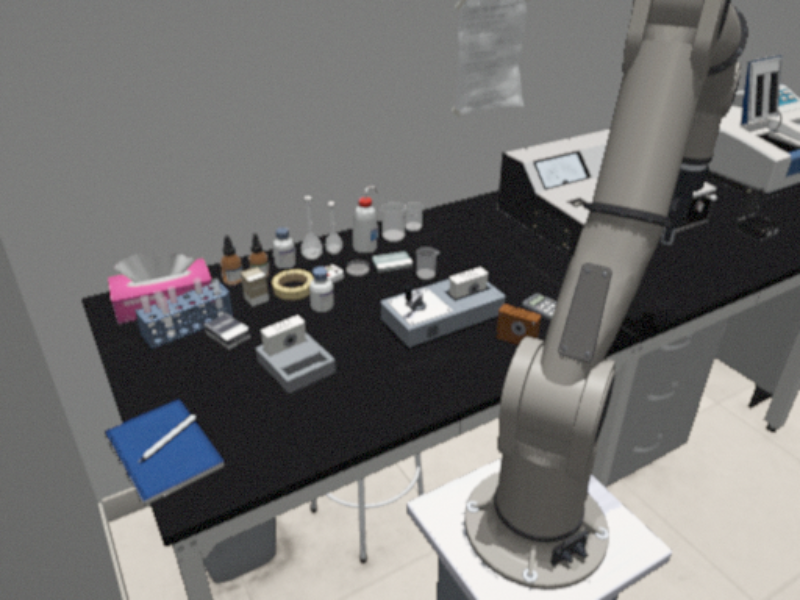

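Top view at 800x600 shows the stand at (457,308), with the crank grip at (402,312), its axis near (422,303), and the white cassette at (497,305). The rack is at (267,300): empty pocket (269,320), spare (262,273). Three things could be taken for the cassette: the stand's white one (497,305), the spare (262,273) and the brown decoy (508,391). By the description it is the one in the stand's bay. I'll measure these next and check the choice in a crop.

```bash
cat > h.py <<'E'
import numpy as np,cv2
from station import *
def ray(c,uv,z,R=None,t=None):
    """world points where pixels uv (native) meet plane z"""
    K=c["intrinsics"];R=c["R"] if R is None else R;t=c["t"] if t is None else t
    uv=np.atleast_2d(uv).astype(float)
    d=np.c_[uv,np.ones(len(uv))]@np.linalg.inv(K).T@R
    o=-R.T@t
    return o+d*((z-o[2])/d[:,2])[:,None]
def proj(c,X,R=None,t=None):
    R=c["R"] if R is None else R;t=c["t"] if t is None else t
    x=np.atleast_2d(X)@R.T+t; x=x@c["intrinsics"].T; return x[:,:2]/x[:,2:]
def wristRt(o):
    from scipy.spatial.transform import Rotation as S
    c=calibration("wrist");q=o["tool_rot"];T=np.eye(4)
    T[:3,:3]=S.from_quat(np.r_[q[1:],q[0]]).as_matrix();T[:3,3]=o["eef_pos"]
    M=np.linalg.inv(T@c["mount"]);return c,M[:3,:3],M[:3,3]
def cloud(c,d,R=None,t=None):
    R=c["R"] if R is None else R;t=c["t"] if t is None else t
    v,u=np.mgrid[:d.shape[0],:d.shape[1]]
    P=np.stack([u,v,np.ones_like(u)],-1)@np.linalg.inv(c["intrinsics"]).T*d[...,None]
    return (P-t)@R
E
python3 - <<'E'
from h import *
c=calibration("top");f=np.load("top0.npz");p,d=f["p"],f["d"]
W=cloud(c,d)
def rect(m,z,name):
    n,l,s,_=cv2.connectedComponentsWithStats(m.astype(np.uint8))
    i=1+np.argmax(s[1:,4]);cn=max(cv2.findContours((l==i).astype(np.uint8),cv2.RETR_EXTERNAL,cv2.CHAIN_APPROX_NONE)[0],key=cv2.contourArea)
    P=ray(c,cn[:,0],z)[:,:2].astype(np.float32)
    r=cv2.minAreaRect(P*1000);print(name,s[i],r)
def box(u0,u1,v0,v1):
    b=np.zeros(d.shape,bool);b[int(v0*.64):int(v1*.64),int(u0*.64):int(u1*.64)]=1;return b
S=box(375,540,262,355);Rk=box(225,310,255,345)
z=W[...,2]
for b in(S,Rk): print(np.histogram(z[b],bins=np.arange(-.01,.15,.008)))
rect(S&(p.max(-1)>90)&(z>.03)&(z<.075),.058,"stand top")
rect(S&(z>.085),.101,"cass top")
rect(S&(z>.118),.14,"grip?")
rect(Rk&(z>.025)&(z<.045),.034,"rack")
rect(Rk&(z>.055),.084,"spare")
im=np.hstack([cv2.resize(p[165:225,240:345],None,fx=6,fy=6)[:,:,::-1]]);cv2.imwrite("pics/c1.png",im)
cv2.imwrite("pics/c2.png",np.vstack([im,cv2.resize(p[160:220,140:245],None,fx=5,fy=5)[:200,:,::-1].copy()@np.eye(3) if 0 else cv2.resize(p[165:218,145:200],(630,240))[:,:,::-1]]))
E
```

```text
(array([ 767, 1655,   22,   26,    8,   27,   29,  146, 2959,  124,   16,
         31,   27,  359,   40,    2,    3,    2,   31]), array([-0.01 , -0.002,  0.006,  0.014,  0.022,  0.03 ,  0.038,  0.046,
        0.054,  0.062,  0.07 ,  0.078,  0.086,  0.094,  0.102,  0.11 ,
        0.118,  0.126,  0.134,  0.142]))
(array([ 325, 1161,  152,   49,  122,  824,   26,   20,   22,   29,   17,
        291,   25,    0,    0,    0,    0,    0,    0]), array([-0.01 , -0.002,  0.006,  0.014,  0.022,  0.03 ,  0.038,  0.046,
        0.054,  0.062,  0.07 ,  0.078,  0.086,  0.094,  0.102,  0.11 ,
        0.118,  0.126,  0.134,  0.142]))
stand top [ 248  175   89   45 3159] ((574.966796875, -196.53953552246094), (266.32366943359375, 131.21852111816406), 89.95892333984375)
cass top [303 190  31  12 339] ((573.7623291015625, -266.1600646972656), (32.400245666503906, 88.45410919189453), 1.7171941995620728)
grip? [254 196   6   7  37] ((552.0271606445312, -87.3201675415039), (16.830270767211914, 13.879447937011719), 1.68398118019104)
rack [152 168  39  47 947] ((585.7196655273438, 176.00706481933594), (138.4485626220703, 115.42704772949219), 7.106917381286621)
spare [151 168  33  14 376] ((624.8457641601562, 178.7116241455078), (36.31748580932617, 93.38291931152344), 7.256187915802002)
```

View pics/c2.png

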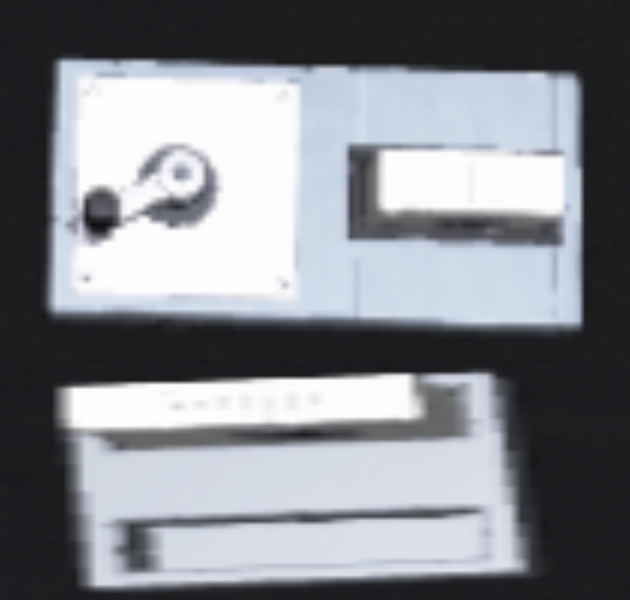

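The crop shows the stand with its crank grip (black, about (100,210)), hub (182,170), and the white cassette in the bay. The rack's near pocket is empty. The measured sizes match the given ones: stand 266x131, cassette top 32x88, rack 138x115. Next I move above the grip and look with the wrist camera.

```bash
python3 - <<'E'
from h import *
import station
print([k for k in dir(station) if not k.startswith('__')], getattr(station,'finger_overhang',None))
c=calibration("top")
print("hub",ray(c,[270.3,193.3],.108),"grip",ray(c,[256.7,200],.14))
E
```

```text
['PlanningError', 'calibration', 'finger_overhang', 'get_obs', 'hand_in', 'read_camera'] 0.025
hub [[ 0.5747288  -0.12689166  0.108     ]] grip [[ 0.54922781 -0.08794462  0.14      ]]
```

Call:
{"api": "drive_tool", "payload": {"increments": [{"dx": 0.038, "dy": -0.029}, {"dx": 0.038, "dy": -0.029}, {"dx": 0.038, "dy": -0.029}, {"dx": 0.038, "dy": -0.029}, {"dx": 0.038, "dy": -0.029}, {"dx": 0.038, "dy": -0.029}, {"dx": 0.038, "dy": -0.029}, {"dx": 0.038, "dy": -0.029}, {"dx": 0.038, "dy": -0.029}, {"dx": 0.038, "dy": -0.029}, {"dx": 0.038, "dy": -0.029}, {"dx": 0.038, "dy": -0.029}, {"wz": -10.5}, {"wz": -10.5}, {"wz": -10.5}, {"wz": -10.5}, {"wz": -10.5}, {"wz": -10.5}, {"claw": 0.05}, {"claw": 0.05}]}}

```text
schema error: expected keys claw, dx, dy, dz, wx, wy, wz
```

Call:
{"api": "drive_tool", "payload": {"increments": [{"claw": 0.05, "dx": 0.038, "dy": -0.029, "dz": 0, "wx": 0, "wy": 0, "wz": 0}, {"claw": 0.05, "dx": 0.038, "dy": -0.029, "dz": 0, "wx": 0, "wy": 0, "wz": 0}, {"claw": 0.05, "dx": 0.038, "dy": -0.029, "dz": 0, "wx": 0, "wy": 0, "wz": 0}, {"claw": 0.05, "dx": 0.038, "dy": -0.029, "dz": 0, "wx": 0, "wy": 0, "wz": 0}, {"claw": 0.05, "dx": 0.038, "dy": -0.029, "dz": 0, "wx": 0, "wy": 0, "wz": 0}, {"claw": 0.05, "dx": 0.038, "dy": -0.029, "dz": 0, "wx": 0, "wy": 0, "wz": 0}, {"claw": 0.05, "dx": 0.038, "dy": -0.029, "dz": 0, "wx": 0, "wy": 0, "wz": 0}, {"claw": 0.05, "dx": 0.038, "dy": -0.029, "dz": 0, "wx": 0, "wy": 0, "wz": 0}, {"claw": 0.05, "dx": 0.038, "dy": -0.029, "dz": 0, "wx": 0, "wy": 0, "wz": 0}, {"claw": 0.05, "dx": 0.038, "dy": -0.029, "dz": 0, "wx": 0, "wy": 0, "wz": 0}, {"claw": 0.05, "dx": 0.038, "dy": -0.029, "dz": 0, "wx": 0, "wy": 0, "wz": 0}, {"claw": 0.05, "dx": 0.038, "dy": -0.029, "dz": 0, "wx": 0, "wy": 0, "wz": 0}, {"claw": 0.05, "dx": 0, "dy": 0, "dz": 0, "wx": 0, "wy": 0, "wz": -10.5}, {"claw": 0.05, "dx": 0, "dy": 0, "dz": 0, "wx": 0, "wy": 0, "wz": -10.5}, {"claw": 0.05, "dx": 0, "dy": 0, "dz": 0, "wx": 0, "wy": 0, "wz": -10.5}, {"claw": 0.05, "dx": 0, "dy": 0, "dz": 0, "wx": 0, "wy": 0, "wz": -10.5}, {"claw": 0.05, "dx": 0, "dy": 0, "dz": 0, "wx": 0, "wy": 0, "wz": -10.5}, {"claw": 0.05, "dx": 0, "dy": 0, "dz": 0, "wx": 0, "wy": 0, "wz": -10.5}, {"claw": 0.05, "dx": 0, "dy": 0, "dz": 0, "wx": 0, "wy": 0, "wz": 0}]}}

```text
t: 2.48
eef_pos: [0.5541, -0.0869, 0.217]
tool_rot: [-0.0, 0.709, 0.705, -0.0]
contact_force: [-0.6, -0.6, 1.0]
gripper_width: 0.585
grasp_force: 0.0
```

```bash
cat > look.py <<'E'
from h import *
import sys
o=get_obs();p,d=read_camera("wrist");np.savez(sys.argv[1]+".npz",p=p,d=d,pos=o["eef_pos"],rot=o["tool_rot"])
cv2.imwrite(f"pics/{sys.argv[1]}.png",cv2.resize(p[:,:,::-1],(800,600)))
print({k:np.round(o[k],3) for k in("t","eef_pos","tool_rot","q","contact_force")})
E
python3 look.py w1
```

```text
{'t': np.float64(2.475), 'eef_pos': array([ 0.554, -0.087,  0.217]), 'tool_rot': array([-0.   ,  0.709,  0.705, -0.   ]), 'q': array([ 0.387,  0.323, -0.422,  1.809,  0.151,  1.042, -0.099]), 'contact_force': array([-0.638, -0.554,  0.993])}
```

View pics/w1.png

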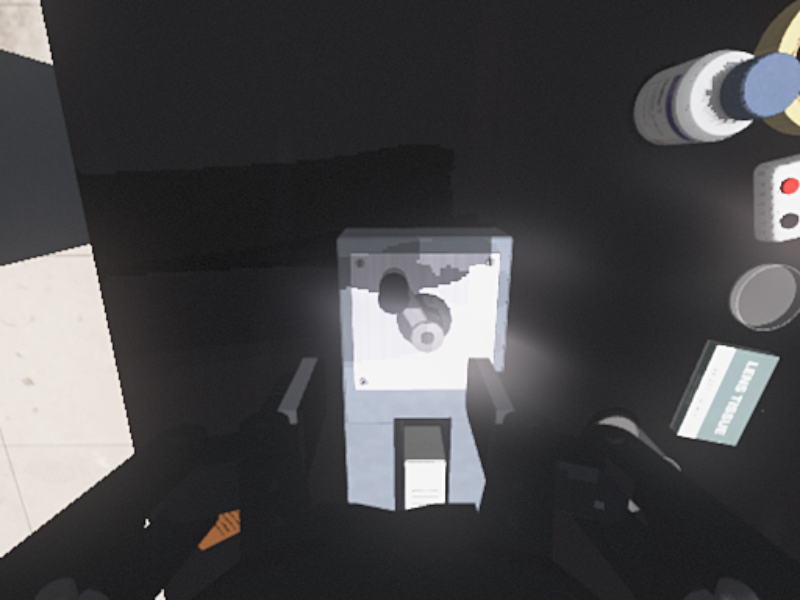

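The wrist view shows the barrel (dark) at about (393,290), the hub top at (428,337), the cassette at (425,460) and the open fingers either side. I'll locate the barrel, hub and plate from depth and rays.

```bash
cat > wm.py <<'E'
from h import *
import sys
def load(n):
    f=np.load(n+".npz");c,R,t=wristRt({"tool_rot":f["rot"],"eef_pos":f["pos"]});return f["p"],f["d"],c,R,t
if __name__=="__main__":
    p,d,c,R,t=load(sys.argv[1]);W=cloud(c,d,R,t);z=W[...,2]
    x,y=W[...,0],W[...,1]
    def rep(n,m,ht):
        m=m&(d>0);k,l,s,_=cv2.connectedComponentsWithStats(m.astype(np.uint8))
        if k<2:print(n,"none");return
        i=1+np.argmax(s[1:,4]);cn=max(cv2.findContours((l==i).astype(np.uint8),0,cv2.CHAIN_APPROX_NONE)[0],key=cv2.contourArea)
        P=ray(c,cn[:,0],ht,R,t)[:,:2].astype(np.float32)*1000
        r=cv2.minAreaRect(P);print(n,s[i],"rect",np.round(r[0],1),np.round(r[1],1),round(r[2],1),"circ",np.round(cv2.minEnclosingCircle(P)[0],1),round(cv2.minEnclosingCircle(P)[1],1),"zmed",np.round(np.median(z[l==i]),4))
    S=(abs(x-.575)<.09)&(y<-.03)&(y>-.36)
    rep("barreltop",S&(z>.132)&(z<.148)&(y>-.2),.14)
    rep("arm/hub",S&(z>.1)&(z<.118)&(y>-.18),.108)
    rep("stand",S&(z>.045)&(z<.066),.058)
    rep("cass",S&(z>.09)&(z<.112)&(y<-.2),.101)
    m=S&(z>.046)&(z<.066);ys=np.where(m)
    for yy in(-.08,-.1,-.16,-.18,-.19):
        q=x[m&(abs(y-yy)<.004)];print(yy,np.round([q.min(),q.max(),(q.min()+q.max())/2],4) if len(q) else None)
    print("ymax",np.percentile(y[m],99.8))
    print(np.histogram(z[S&(y>-.18)],bins=np.arange(.05,.16,.006)))
E
python3 wm.py w1
```

```text
barreltop [242 180  21  21 329] rect [553.7 -84.4] [17.5 18.2] 14.1 circ [553.8 -84.4] 9.3 zmed 0.1396
arm/hub [243 174  19  11  64] rect [553.7 -82.5] [10.2 17.8] 89.6 circ [553.7 -86. ] 9.1 zmed 0.1131
stand [  216   149   113   177 13894] rect [ 576.1 -182.3] [244.5 128.8] 89.9 circ [ 575.7 -180.7] 134.1 zmed 0.0588
cass [259 288  27  37 871] rect [ 576.1 -237.9] [30.1 50.3] 1.5 circ [ 575.  -238.2] 28.3 zmed 0.1009
-0.08 [0.5114 0.6409 0.5761]
-0.1 [0.5119 0.6412 0.5765]
-0.16 [0.5117 0.6411 0.5764]
-0.18 [0.5123 0.6107 0.5615]
-0.19 [0.5119 0.6111 0.5615]
ymax -0.061943999496872584
(array([ 163, 8282,  307,   32,   20,   47,   20,  397,  191,   16,   36,
         33,   20,   18,  205,  115,    0,    0]), array([0.05 , 0.056, 0.062, 0.068, 0.074, 0.08 , 0.086, 0.092, 0.098,
       0.104, 0.11 , 0.116, 0.122, 0.128, 0.134, 0.14 , 0.146, 0.152,
       0.158]))
```

```bash
python3 - <<'E'
from wm import *
p,d,c,R,t=load("w1");W=cloud(c,d,R,t)
for u,v in[(274,216),(268,214),(270,219)]: print(W[v,u])
print(ray(c,[274,215.7],W[216,274,2],R,t))
g=p.mean(-1)[195:230,245:295].astype(np.uint8)
z=W[...,2];m=(abs(W[...,0]-.5763)<.03)&(abs(W[...,1]+.121)<.03)&(z>.09)&(z<.112)
print(np.histogram(z[m],bins=12))
v,u=np.where(m&(z>.098));print(u.min(),u.max(),v.min(),v.max(),W[m&(z>.098)].mean(0), W[m&(z>.098)].min(0),W[m&(z>.098)].max(0))
E
```

```text
[ 0.57665674 -0.12506365  0.09998199]
[ 0.57032453 -0.1229774   0.09942198]
[ 0.57254731 -0.12899839  0.09867215]
[[ 0.57665166 -0.12472317  0.09998199]]
(array([  4,   7,   4,   9,   8,  46,  93, 100, 130, 109,  31,  25]), array([0.0900128 , 0.09091973, 0.09182666, 0.0927336 , 0.09364053,
       0.09454746, 0.09545439, 0.09636132, 0.09726825, 0.09817518,
       0.09908211, 0.09998904, 0.10089597]))
263 284 205 224 [ 0.57574945 -0.12400407  0.09891607] [ 0.56508554 -0.13506016  0.09800695] [ 0.58739944 -0.11321804  0.10089597]
```

Call:
{"api": "drive_tool", "payload": {"increments": [{"claw": 0.045, "dx": 0.0025, "dy": 0, "dz": 0.03, "wx": 0, "wy": 0, "wz": -0.3}, {"claw": 0.045, "dx": 0, "dy": 0, "dz": 0.03, "wx": 0, "wy": 0, "wz": 0}, {"claw": 0.045, "dx": 0, "dy": 0, "dz": 0.022, "wx": 0, "wy": 0, "wz": 0}, {"claw": 0.01, "dx": 0, "dy": 0, "dz": 0, "wx": 0, "wy": 0, "wz": 0}, {"claw": 0.01, "dx": 0, "dy": 0, "dz": 0, "wx": 0, "wy": 0, "wz": 0}, {"claw": 0.01, "dx": 0, "dy": 0, "dz": 0, "wx": 0, "wy": 0, "wz": 0}, {"claw": 0.01, "dx": 0, "dy": 0, "dz": 0, "wx": 0, "wy": 0, "wz": 0}], "newtons": 30}}

```text
t: 3.4
eef_pos: [0.5549, -0.0844, 0.1362]
tool_rot: [0.001, 0.707, 0.707, 0.0]
contact_force: [-0.9, 0.1, -0.2]
gripper_width: 0.116
grasp_force: 0.0
```

```bash
python3 look.py w2; python3 wm.py w2 | head -1
```

```text
{'t': np.float64(3.4), 'eef_pos': array([ 0.555, -0.084,  0.136]), 'tool_rot': array([0.001, 0.707, 0.707, 0.   ]), 'q': array([ 0.362,  0.415, -0.405,  1.887,  0.208,  0.879, -0.145]), 'contact_force': array([-0.924,  0.125, -0.205])}
barreltop [237 217  26  30 516] rect [555.  -83.2] [14.5 19.3] 19.4 circ [553.5 -83.8] 9.7 zmed 0.1396
```

View pics/w2.png

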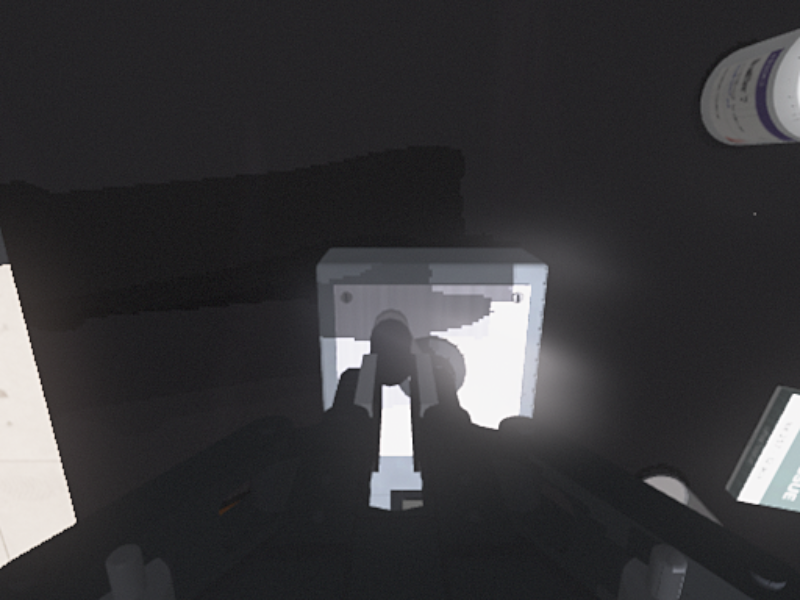

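The wrist view shows the pads at about (368,385) and (428,385), shut to 10 mm. The barrel (392,350) is not between them. I'll compare the finger points with the barrel in 3D.

```bash
python3 - <<'E'
from wm import *
p,d,c,R,t=load("w2");W=cloud(c,d,R,t)
np.set_printoptions(precision=3,suppress=True)
for u8,v8 in[(368,362),(366,385),(364,405),(426,360),(428,385),(430,405),(392,330),(392,345),(392,360),(392,375),(392,382),(345,400),(460,410)]:
    u,v=int(u8/1.5625),int(v8/1.5625);print((u8,v8),p[v,u],W[v,u])
E
```

```text
(368, 362) [ 93  93 100] [ 0.546 -0.074  0.16 ]
(366, 385) [89 90 95] [ 0.547 -0.073  0.177]
(364, 405) [101 102 107] [ 0.546 -0.075  0.187]
(426, 360) [125 122 128] [ 0.565 -0.074  0.159]
(428, 385) [112 111 116] [ 0.565 -0.073  0.177]
(430, 405) [ 97  97 102] [ 0.565 -0.074  0.187]
(392, 330) [89 88 95] [ 0.554 -0.078  0.12 ]
(392, 345) [87 85 91] [ 0.554 -0.078  0.137]
(392, 360) [77 75 80] [ 0.554 -0.083  0.14 ]
(392, 375) [66 65 69] [ 0.554 -0.09   0.139]
(392, 382) [62 62 65] [ 0.554 -0.092  0.141]
(345, 400) [46 47 50] [ 0.54  -0.077  0.179]
(460, 410) [84 82 83] [ 0.572 -0.073  0.192]
```

The camera puts the fingertips at z≈0.155, above the barrel top at 0.14, although the stated overhang would put them near 0.111. So I'll open, go lower in small steps and re-check.

Call:
{"api": "drive_tool", "payload": {"increments": [{"claw": 0.045, "dx": 0, "dy": 0, "dz": 0, "wx": 0, "wy": 0, "wz": 0}, {"claw": 0.045, "dx": 0, "dy": 0, "dz": 0, "wx": 0, "wy": 0, "wz": 0}, {"claw": 0.045, "dx": 0, "dy": -0.001, "dz": 0.012, "wx": 0, "wy": 0, "wz": 0}, {"claw": 0.045, "dx": 0, "dy": 0, "dz": 0.012, "wx": 0, "wy": 0, "wz": 0}, {"claw": 0.045, "dx": 0, "dy": 0, "dz": 0, "wx": 0, "wy": 0, "wz": 0}]}}

```text
t: 4.08
eef_pos: [0.5522, -0.0843, 0.1097]
tool_rot: [-0.001, 0.707, 0.707, -0.001]
contact_force: [0.4, -0.7, -0.4]
gripper_width: 0.527
grasp_force: 0.0
```

```bash
python3 look.py w3; python3 - <<'E'
from wm import *
np.set_printoptions(precision=3,suppress=True)
for n in("w2","w3"):
    p,d,c,R,t=load(n);W=cloud(c,d,R,t);f=np.load(n+".npz")
    rel=W-f["pos"]; m=(d>0)&(abs(rel[...,1])<.013)&(abs(rel[...,0])<.06)&(W[...,2]>.06)
    for s,q in(("L",rel[...,0]<-.008 if n=="w2" else rel[...,0]<-.02),("R",rel[...,0]>.008 if n=="w2" else rel[...,0]>.02)):
        P=rel[m&q&(d<.25)];P=P[np.argsort(P[:,2])];print(n,s,len(P),P[:120:15])
E
```

```text
{'t': np.float64(4.075), 'eef_pos': array([ 0.552, -0.084,  0.11 ]), 'tool_rot': array([-0.001,  0.707,  0.707, -0.001]), 'q': array([ 0.353,  0.448, -0.395,  1.91 ,  0.227,  0.831, -0.161]), 'contact_force': array([ 0.425, -0.711, -0.385])}
w2 L 14031 [[-0.011 -0.002 -0.076]
 [-0.017  0.005 -0.076]
 [-0.021 -0.008 -0.076]
 [-0.011  0.009 -0.076]
 [-0.021 -0.012 -0.076]
 [-0.015  0.004 -0.076]
 [-0.033  0.01  -0.076]
 [-0.033  0.001 -0.076]]
w2 R 14436 [[ 0.041  0.006 -0.076]
 [ 0.01   0.005 -0.076]
 [ 0.047 -0.003 -0.076]
 [ 0.022  0.008 -0.076]
 [ 0.025  0.007 -0.076]
 [ 0.047  0.007 -0.076]
 [ 0.047 -0.008 -0.076]
 [ 0.058  0.006 -0.076]]
w3 L 13370 [[-0.024 -0.012 -0.05 ]
 [-0.022 -0.002 -0.05 ]
 [-0.022  0.007 -0.05 ]
 [-0.027 -0.008 -0.049]
 [-0.023 -0.005 -0.049]
 [-0.027  0.008 -0.049]
 [-0.023  0.002 -0.049]
 [-0.025  0.    -0.049]]
w3 R 13206 [[ 0.053  0.004 -0.05 ]
 [ 0.035 -0.01  -0.05 ]
 [ 0.051 -0.012 -0.05 ]
 [ 0.044 -0.011 -0.05 ]
 [ 0.045 -0.001 -0.05 ]
 [ 0.046  0.008 -0.05 ]
 [ 0.024 -0.006 -0.05 ]
 [ 0.037  0.004 -0.05 ]]
```

View pics/w3.png

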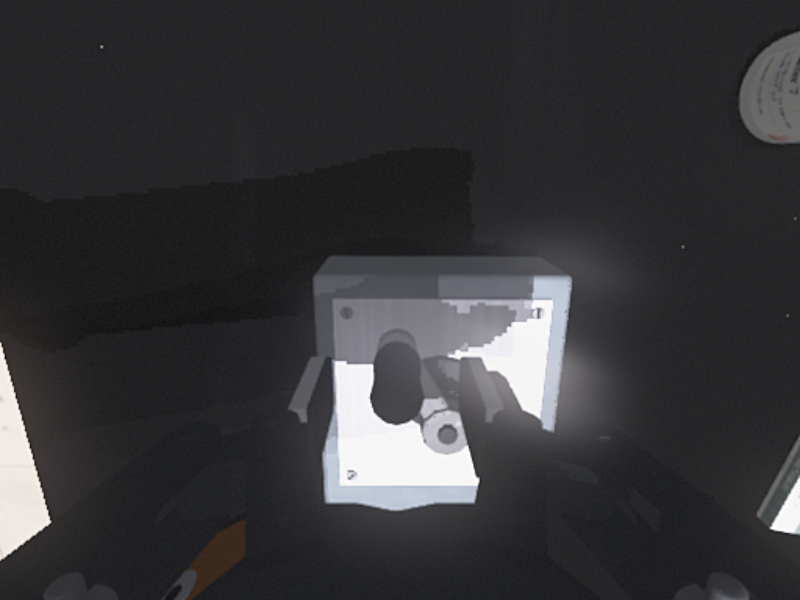

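```bash
python3 - <<'E'
from wm import *
np.set_printoptions(precision=3,suppress=True)
p,d,c,R,t=load("w3");W=cloud(c,d,R,t);f=np.load("w3.npz")
for u8,v8 in[(322,360),(315,375),(305,395),(298,412),(470,362),(480,380),(488,395),(495,412),(397,365),(397,400),(397,415),(446,434)]:
    u,v=int(u8/1.5625),int(v8/1.5625);print((u8,v8),p[v,u],W[v,u]-f["pos"],W[v,u,2],d[v,u])
E
```

```text
(322, 360) [91 92 98] [-0.024  0.011  0.024] 0.1334038097831308 0.14517416
(315, 375) [92 93 99] [-0.024  0.011  0.035] 0.14504004017342836 0.1339893
(305, 395) [88 90 95] [-0.025  0.01   0.046] 0.15560003010741913 0.1240338
(298, 412) [101 101 108] [-0.026  0.01   0.054] 0.16345778674359904 0.1167266
(470, 362) [130 128 135] [0.025 0.01  0.024] 0.1335360684971389 0.14508972
(480, 380) [136 134 140] [0.026 0.011 0.038] 0.1476269800581855 0.13147633
(488, 395) [131 130 135] [0.027 0.011 0.047] 0.15709871028233102 0.122246265
(495, 412) [131 131 137] [0.027 0.009 0.053] 0.16276803932055148 0.117392
(397, 365) [80 79 85] [0.001 0.007 0.018] 0.12799441083880325 0.15153144
(397, 400) [71 69 75] [0.001 0.    0.032] 0.14135163766470585 0.1405573
(397, 415) [75 72 76] [ 0.001 -0.006  0.031] 0.1402775808920398 0.14325522
(446, 434) [115 116 124] [ 0.023 -0.04  -0.01 ] 0.10012533993387752 0.19147566
```

The fingertips really are about 20 mm behind the reported TCP, so vision governs the heights. I go down 19 mm more and grip.

Call:
{"api": "drive_tool", "payload": {"increments": [{"claw": 0.045, "dx": 0, "dy": 0.001, "dz": 0.01, "wx": 0, "wy": 0, "wz": 0}, {"claw": 0.045, "dx": 0, "dy": 0, "dz": 0.009, "wx": 0, "wy": 0, "wz": 0}, {"claw": 0.01, "dx": 0, "dy": 0, "dz": 0, "wx": 0, "wy": 0, "wz": 0}, {"claw": 0.01, "dx": 0, "dy": 0, "dz": 0, "wx": 0, "wy": 0, "wz": 0}, {"claw": 0.01, "dx": 0, "dy": 0, "dz": 0, "wx": 0, "wy": 0, "wz": 0}, {"claw": 0.01, "dx": 0, "dy": 0, "dz": 0, "wx": 0, "wy": 0, "wz": 0}], "newtons": 30}}

```text
t: 4.88
eef_pos: [0.5541, -0.0841, 0.0922]
tool_rot: [-0.0, 0.707, 0.707, -0.0]
contact_force: [0.4, 0.7, -4.7]
gripper_width: 0.2
grasp_force: 29.3
```

Gripped: the opening is about 17 mm with 29 N on the pads. I test the winding with 3 steps of 15° around the estimated axis.

Call:
{"api": "drive_tool", "payload": {"increments": [{"claw": 0.01, "dx": 0.0045, "dy": 0.01085, "dz": 0, "wx": 0, "wy": 0, "wz": 0}, {"claw": 0.01, "dx": 0.0015, "dy": 0.01165, "dz": 0, "wx": 0, "wy": 0, "wz": 0}, {"claw": 0.01, "dx": -0.0015, "dy": 0.01165, "dz": 0, "wx": 0, "wy": 0, "wz": 0}]}}

```text
t: 5.25
eef_pos: [0.5887, -0.0809, 0.0921]
tool_rot: [-0.0, 0.707, 0.707, -0.001]
contact_force: [-5.2, -5.3, -1.4]
gripper_width: 0.202
grasp_force: 29.7
```

Call:
{"api": "drive_tool", "payload": {"increments": [{"claw": 0.01, "dx": -0.0045, "dy": 0.01085, "dz": 0, "wx": 0, "wy": 0, "wz": 0}, {"claw": 0.01, "dx": -0.00715, "dy": 0.0093, "dz": 0, "wx": 0, "wy": 0, "wz": 0}, {"claw": 0.01, "dx": -0.0093, "dy": 0.00715, "dz": 0, "wx": 0, "wy": 0, "wz": 0}]}}

```text
t: 5.62
eef_pos: [0.6147, -0.1021, 0.0921]
tool_rot: [-0.001, 0.707, 0.707, -0.002]
contact_force: [-11.3, -3.0, 4.1]
gripper_width: 0.202
grasp_force: 30.2
```

Call:
{"api": "drive_tool", "payload": {"increments": [{"claw": 0.01, "dx": -0.01135, "dy": 0.0036, "dz": 0, "wx": 0, "wy": 0, "wz": 0}, {"claw": 0.01, "dx": -0.01165, "dy": 0.0015, "dz": 0, "wx": 0, "wy": 0, "wz": 0}, {"claw": 0.01, "dx": -0.01165, "dy": -0.0015, "dz": 0, "wx": 0, "wy": 0, "wz": 0}]}}

```text
t: 6.0
eef_pos: [0.6192, -0.1339, 0.0921]
tool_rot: [-0.002, 0.707, 0.708, 0.0]
contact_force: [-7.9, 4.6, 1.0]
gripper_width: 0.2
grasp_force: 30.0
```

Call:
{"api": "drive_tool", "payload": {"increments": [{"claw": 0.01, "dx": -0.0106, "dy": -0.0055, "dz": 0, "wx": 0, "wy": 0, "wz": 0}, {"claw": 0.01, "dx": -0.0093, "dy": -0.00715, "dz": 0, "wx": 0, "wy": 0, "wz": 0}, {"claw": 0.01, "dx": -0.00715, "dy": -0.0093, "dz": 0, "wx": 0, "wy": 0, "wz": 0}]}}

```text
t: 6.38
eef_pos: [0.5979, -0.1628, 0.0923]
tool_rot: [0.0, 0.707, 0.707, 0.001]
contact_force: [1.2, 3.7, -6.5]
gripper_width: 0.204
grasp_force: 29.5
```

Call:
{"api": "drive_tool", "payload": {"increments": [{"claw": 0.01, "dx": -0.0045, "dy": -0.01085, "dz": 0, "wx": 0, "wy": 0, "wz": 0}, {"claw": 0.01, "dx": -0.0015, "dy": -0.01165, "dz": 0, "wx": 0, "wy": 0, "wz": 0}, {"claw": 0.01, "dx": 0.0015, "dy": -0.01165, "dz": 0, "wx": 0, "wy": 0, "wz": 0}]}}

```text
t: 6.75
eef_pos: [0.5626, -0.1672, 0.0923]
tool_rot: [0.0, 0.707, 0.707, 0.0]
contact_force: [3.8, 3.0, -9.4]
gripper_width: 0.2
grasp_force: 29.4
```

```bash
cat > s.py <<'E'
from h import *
np.set_printoptions(precision=4,suppress=True)
for i in range(2):
    o=get_obs();print(o["t"],o["eef_pos"],o["contact_force"],o["torque"]);read_camera("top")
E
python3 s.py
```

```text
6.75 [ 0.5626 -0.1672  0.0923] [ 3.7653  2.971  -9.3704] [ 0.6055 -0.885   0.009 ]
6.8 [ 0.5611 -0.1667  0.0923] [ 0.2623  1.2899 -7.4102] [ 0.1701 -0.2014  0.0445]
```

Call:
{"api": "drive_tool", "payload": {"increments": [{"claw": 0.01, "dx": 0.0045, "dy": -0.01085, "dz": 0, "wx": 0, "wy": 0, "wz": 0}, {"claw": 0.01, "dx": 0.00715, "dy": -0.0093, "dz": 0, "wx": 0, "wy": 0, "wz": 0}, {"claw": 0.01, "dx": 0.0093, "dy": -0.00715, "dz": 0, "wx": 0, "wy": 0, "wz": 0}, {"claw": 0.01, "dx": 0.01085, "dy": -0.0045, "dz": 0, "wx": 0, "wy": 0, "wz": 0}]}}

```text
t: 7.35
eef_pos: [0.5313, -0.1347, 0.0924]
tool_rot: [0.0, 0.707, 0.707, 0.0]
contact_force: [7.0, -1.4, -15.7]
gripper_width: 0.198
grasp_force: 29.7
```

Call:
{"api": "drive_tool", "payload": {"increments": [{"claw": 0.01, "dx": 0.01165, "dy": -0.0015, "dz": 0, "wx": 0, "wy": 0, "wz": 0}, {"claw": 0.01, "dx": 0.01165, "dy": 0.0015, "dz": 0, "wx": 0, "wy": 0, "wz": 0}]}}

```text
t: 7.6
eef_pos: [0.5316, -0.1119, 0.0924]
tool_rot: [0.001, 0.707, 0.707, -0.0]
contact_force: [7.7, -4.1, -16.4]
gripper_width: 0.196
grasp_force: 29.8
```

Call:
{"api": "drive_tool", "payload": {"increments": [{"claw": 0.01, "dx": 0.01065, "dy": 0.0052, "dz": 0.001, "wx": 0, "wy": 0, "wz": 0}, {"claw": 0.01, "dx": 0.0093, "dy": 0.00715, "dz": 0, "wx": 0, "wy": 0, "wz": 0}, {"claw": 0.01, "dx": 0.00715, "dy": 0.0093, "dz": 0, "wx": 0, "wy": 0, "wz": 0}]}}

```text
t: 7.98
eef_pos: [0.5543, -0.0839, 0.0922]
tool_rot: [0.001, 0.707, 0.708, 0.0]
contact_force: [0.8, -2.8, -1.2]
gripper_width: 0.201
grasp_force: 31.2
```

Call:
{"api": "drive_tool", "payload": {"increments": [{"claw": 0.01, "dx": 0.0045, "dy": 0.01085, "dz": 0, "wx": 0, "wy": 0, "wz": 0}, {"claw": 0.01, "dx": 0.0015, "dy": 0.01165, "dz": 0, "wx": 0, "wy": 0, "wz": 0}]}}

```text
t: 8.22
eef_pos: [0.5771, -0.0788, 0.0921]
tool_rot: [0.001, 0.707, 0.707, 0.0]
contact_force: [-0.7, -3.5, 4.2]
gripper_width: 0.201
grasp_force: 31.7
```

Call:
{"api": "drive_tool", "payload": {"increments": [{"claw": 0.01, "dx": -0.0015, "dy": 0.01165, "dz": 0, "wx": 0, "wy": 0, "wz": 0}, {"claw": 0.01, "dx": -0.0045, "dy": 0.01085, "dz": 0, "wx": 0, "wy": 0, "wz": 0}]}}

```text
t: 8.48
eef_pos: [0.5993, -0.0857, 0.092]
tool_rot: [0.0, 0.707, 0.707, -0.0]
contact_force: [-3.2, -4.0, 7.7]
gripper_width: 0.198
grasp_force: 32.0
```

Tangential force fell from about 3 N to about 0.7 N in three readings in a row, so the crank has gone slack. I stop winding, release, and move over the cassette.

Call:
{"api": "drive_tool", "payload": {"increments": [{"claw": 0.045, "dx": 0, "dy": 0, "dz": 0, "wx": 0, "wy": 0, "wz": 0}, {"claw": 0.045, "dx": 0, "dy": 0, "dz": 0, "wx": 0, "wy": 0, "wz": 0}, {"claw": 0.045, "dx": 0, "dy": 0, "dz": -0.03, "wx": 0, "wy": 0, "wz": 0}, {"claw": 0.06, "dx": 0, "dy": 0, "dz": -0.04, "wx": 0, "wy": 0, "wz": 0}, {"claw": 0.06, "dx": -0.04, "dy": -0.006, "dz": -0.03, "wx": 0, "wy": 0, "wz": 0}, {"claw": 0.06, "dx": -0.04, "dy": -0.006, "dz": 0, "wx": 0, "wy": 0, "wz": 0}, {"claw": 0.06, "dx": -0.04, "dy": -0.006, "dz": 0, "wx": 0, "wy": 0, "wz": 0}, {"claw": 0.06, "dx": -0.045, "dy": -0.005, "dz": 0, "wx": 0, "wy": 0, "wz": 0}, {"claw": 0.06, "dx": 0, "dy": 0, "dz": 0, "wx": 0, "wy": 0, "wz": 0}]}}

```text
t: 9.6
eef_pos: [0.5734, -0.2545, 0.1907]
tool_rot: [0.0, 0.709, 0.705, -0.001]
contact_force: [0.7, -0.7, -0.4]
gripper_width: 0.702
grasp_force: 0.0
```

```bash
python3 look.py w4; python3 wm.py w4; python3 - <<'E'
from h import *
from wm import load
c=calibration("top");p,d=read_camera("top");np.savez("top1.npz",p=p,d=d)
p0=np.load("top0.npz")["p"];print("stand diff left-edge",np.abs(p.astype(int)-p0)[170:225,240:300].mean())
for P in(p0,p):
    g=P[:,:,2].astype(float)
    print([round(np.interp(60,g[v,240:256],np.arange(240,256)),2) for v in(180,185,190,210)],[round(np.interp(60,g[168:180,u],np.arange(168,180)),2) for u in(255,270,290)])
p,d,c,R,t=load("w4");W=cloud(c,d,R,t);f=np.load("w4.npz")
rel=W-f["pos"];m=(d>0)&(rel[...,2]>.01)&(d<.2)&(abs(rel[...,1])<.015)&(abs(rel[...,0])<.05)
print("tip z",np.percentile(rel[m][:,2],[0,2,10]))
E
```

```text
{'t': np.float64(9.6), 'eef_pos': array([ 0.573, -0.255,  0.191]), 'tool_rot': array([ 0.   ,  0.709,  0.705, -0.001]), 'q': array([ 0.584,  0.45 , -0.359,  1.682,  0.18 ,  1.043,  0.161]), 'contact_force': array([ 0.696, -0.736, -0.357])}
barreltop none
arm/hub [250  27  10  11  57] rect [ 576.  -127.1] [6.8 6.9] 89.6 circ [ 576.1 -127. ] 3.9 zmed 0.1005
stand [  184     0   142   241 25835] rect [ 576.2 -209.2] [239.1 129.1] 90.0 circ [ 575.6 -208.8] 134.7 zmed 0.0587
cass [ 238  151   35   93 2958] rect [ 576. -265.] [30.5 90.6] 0.0 circ [ 575.9 -265. ] 47.0 zmed 0.1011
-0.08 None
-0.1 [0.5112 0.6413 0.5762]
-0.16 [0.5115 0.6416 0.5765]
-0.18 [0.5112 0.6406 0.5759]
-0.19 [0.5113 0.6413 0.5763]
ymax -0.09023090949913454
(array([   48, 11995,   749,    77,    27,   110,    27,   815,   376,
           0,     0,     0,     0,     0,     0,     0,     0,     0]), array([0.05 , 0.056, 0.062, 0.068, 0.074, 0.08 , 0.086, 0.092, 0.098,
       0.104, 0.11 , 0.116, 0.122, 0.128, 0.134, 0.14 , 0.146, 0.152,
       0.158]))
stand diff left-edge 21.936666666666667
[np.float64(248.15), np.float64(247.94), np.float64(247.49), np.float64(247.15)] [np.float64(174.15), np.float64(174.26), np.float64(175.2)]
[np.float64(248.11), np.float64(247.91), np.float64(247.48), np.float64(247.13)] [np.float64(174.15), np.float64(174.26), np.float64(175.2)]
tip z [0.01825702 0.02646954 0.04109421]
```

View pics/w4.png

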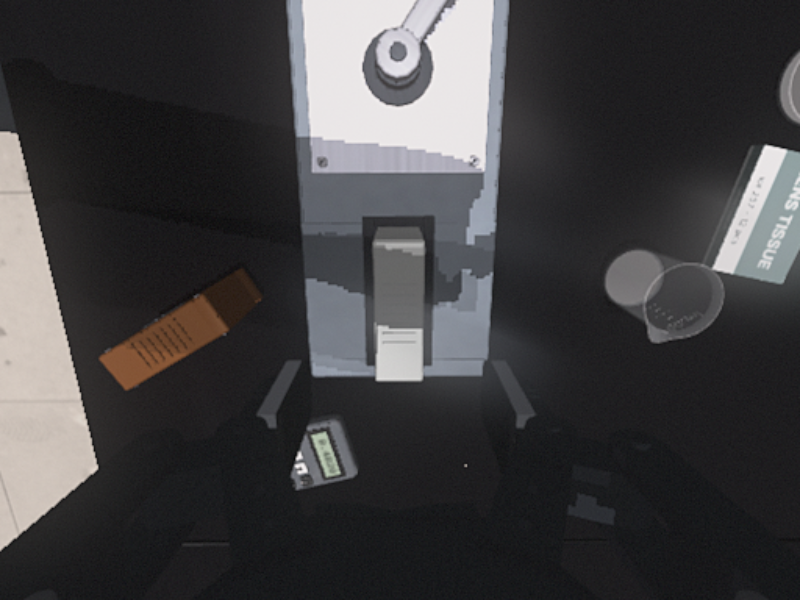

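The wrist view shows the cassette in the bay at (398,310), measured at (0.576,-0.265), yaw 0, 30x90. The crank arm has stopped at upper right and the stand has not moved. I descend and grip.

Call:
{"api": "drive_tool", "payload": {"increments": [{"claw": 0.06, "dx": -0.0105, "dy": 0.0026, "dz": 0.03, "wx": 0, "wy": 0, "wz": -0.3}, {"claw": 0.06, "dx": 0, "dy": 0, "dz": 0.04, "wx": 0, "wy": 0, "wz": 0}, {"claw": 0.06, "dx": 0, "dy": 0, "dz": 0.03, "wx": 0, "wy": 0, "wz": 0}, {"claw": 0.06, "dx": 0, "dy": 0, "dz": 0.025, "wx": 0, "wy": 0, "wz": 0}, {"claw": 0.06, "dx": 0, "dy": 0, "dz": 0.015, "wx": 0, "wy": 0, "wz": 0}, {"claw": 0.02, "dx": 0, "dy": 0, "dz": 0, "wx": 0, "wy": 0, "wz": 0}, {"claw": 0.02, "dx": 0, "dy": 0, "dz": 0, "wx": 0, "wy": 0, "wz": 0}, {"claw": 0.02, "dx": 0, "dy": 0, "dz": 0, "wx": 0, "wy": 0, "wz": 0}, {"claw": 0.02, "dx": 0, "dy": 0, "dz": 0, "wx": 0, "wy": 0, "wz": 0}], "newtons": 35}}

```text
t: 10.82
eef_pos: [0.5775, -0.2598, 0.052]
tool_rot: [-0.0, 0.705, 0.709, -0.0]
contact_force: [-5.3, 2.9, 3.2]
gripper_width: 0.352
grasp_force: 35.0
```

Call:
{"api": "drive_tool", "payload": {"increments": [{"claw": 0.02, "dx": 0, "dy": -0.001, "dz": -0.002, "wx": 0, "wy": 0, "wz": 0}, {"claw": 0.02, "dx": 0, "dy": 0, "dz": -0.002, "wx": 0, "wy": 0, "wz": 0}, {"claw": 0.02, "dx": 0, "dy": 0, "dz": -0.002, "wx": 0, "wy": 0, "wz": 0}]}}

```text
t: 11.2
eef_pos: [0.5774, -0.2606, 0.0578]
tool_rot: [0.001, 0.705, 0.709, 0.0]
contact_force: [-0.7, -0.4, -1.2]
gripper_width: 0.349
grasp_force: 35.2
```

The cassette is free: it rose 6 mm with about 1 N of force. I lift it straight out and carry it towards the rack.

Call:
{"api": "drive_tool", "payload": {"increments": [{"claw": 0.02, "dx": 0, "dy": 0, "dz": -0.01, "wx": 0, "wy": 0, "wz": 0}, {"claw": 0.02, "dx": 0, "dy": 0, "dz": -0.02, "wx": 0, "wy": 0, "wz": 0}, {"claw": 0.02, "dx": 0, "dy": 0, "dz": -0.03, "wx": 0, "wy": 0, "wz": 0}, {"claw": 0.02, "dx": 0, "dy": 0, "dz": -0.03, "wx": 0, "wy": 0, "wz": 0}, {"claw": 0.02, "dx": 0, "dy": 0, "dz": -0.03, "wx": 0, "wy": 0, "wz": 0}, {"claw": 0.02, "dx": 0, "dy": 0, "dz": -0.03, "wx": 0, "wy": 0, "wz": 0}, {"claw": 0.02, "dx": 0.02, "dy": -0.004, "dz": 0, "wx": 0, "wy": 0, "wz": 0}, {"claw": 0.02, "dx": 0.04, "dy": -0.004, "dz": 0, "wx": 0, "wy": 0, "wz": 0}, {"claw": 0.02, "dx": 0.04, "dy": -0.004, "dz": 0, "wx": 0, "wy": 0, "wz": 0}, {"claw": 0.02, "dx": 0.04, "dy": -0.004, "dz": 0, "wx": 0, "wy": 0, "wz": 0}, {"claw": 0.02, "dx": 0.04, "dy": -0.004, "dz": 0, "wx": 0, "wy": 0, "wz": 0}, {"claw": 0.02, "dx": 0.04, "dy": -0.004, "dz": 0, "wx": 0, "wy": 0, "wz": 0}, {"claw": 0.02, "dx": 0.04, "dy": -0.004, "dz": 0, "wx": 0, "wy": 0, "wz": 0}, {"claw": 0.02, "dx": 0.04, "dy": -0.004, "dz": 0, "wx": 0, "wy": 0, "wz": 0}, {"claw": 0.02, "dx": 0.02, "dy": -0.002, "dz": 0, "wx": 0, "wy": 0, "wz": 0}, {"claw": 0.02, "dx": 0, "dy": 0, "dz": 0, "wx": 0, "wy": 0, "wz": 0}]}}

```text
t: 13.2
eef_pos: [0.5397, 0.0623, 0.2073]
tool_rot: [-0.0, 0.703, 0.711, -0.0]
contact_force: [0.3, -0.8, -1.4]
gripper_width: 0.348
grasp_force: 36.6
```

```bash
python3 look.py w5; python3 - <<'E'
from h import *
from wm import load
np.set_printoptions(precision=4,suppress=True)
p,d,c,R,t=load("w5");W=cloud(c,d,R,t);x,y,z=W[...,0],W[...,1],W[...,2]
S=(d>0)&(x>.44)&(x<.72)&(y>.06)&(y<.28)
def rep(n,m,ht):
    k,l,s,_=cv2.connectedComponentsWithStats(m.astype(np.uint8));i=1+np.argmax(s[1:,4])
    cn=max(cv2.findContours((l==i).astype(np.uint8),0,2)[0],key=cv2.contourArea)
    r=cv2.minAreaRect(ray(c,cn[:,0],ht,R,t)[:,:2].astype(np.float32)*1000);print(n,s[i],np.round(r[0],1),np.round(r[1],1),round(r[2],2))
rep("rack",S&(z>.026)&(z<.042),.034)
rep("spare",S&(z>.075)&(z<.095),.084)
rep("pocket",S&(z>-.002)&(z<.014)&(abs(x-.545)<.03)&(abs(y-.17)<.055),.006)
m=(d>0)&(d<.32)&(z>.1)
E
```

```text
{'t': np.float64(13.2), 'eef_pos': array([0.54 , 0.062, 0.207]), 'tool_rot': array([-0.   ,  0.703,  0.711, -0.   ]), 'q': array([ 0.187,  0.316, -0.505,  1.855,  0.177,  1.016, -0.38 ]), 'contact_force': array([ 0.349, -0.803, -1.393])}
rack [ 227    2  134  125 7622] [586.7 178.2] [137.7 114. ] 7.15
spare [ 330    0   37  106 3654] [626.8 182.6] [31.8 88.7] 7.23
pocket [ 239   26   38   90 2568] [545.3 174. ] [35.2 96.6] 7.13
```

View pics/w5.png

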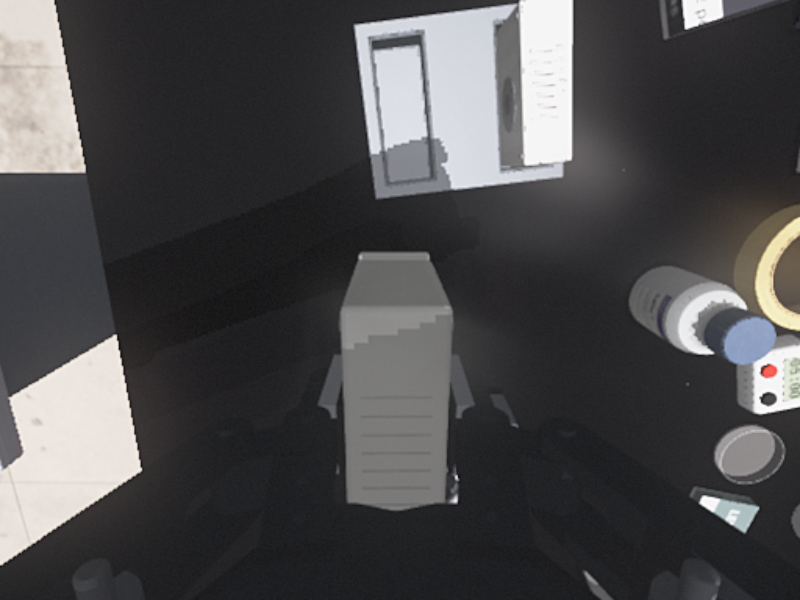

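The wrist view shows the cassette held at (397,380), the rack's empty pocket at (403,110) and the spare at (545,80). Now I measure where the cassette sits in the tool frame.

```bash
python3 - <<'E'
from h import *
from wm import load
np.set_printoptions(precision=4,suppress=True)
p,d,c,R,t=load("w5");W=cloud(c,d,R,t);f=np.load("w5.npz");rel=W-f["pos"]
m=(d>0)&(abs(rel[...,0])<.025)&(rel[...,1]>-.06)&(rel[...,1]<.055)
for u8 in(365,395,430):
    u=int(u8/1.5625);print([ (int(v*1.5625),rel[v,u].round(4)) for v in range(166,240,7)])
top=m&(abs(rel[...,2]-.049)<.006)
print(np.percentile(rel[top][:,1],[1,50,99,99.8]),np.percentile(rel[top][:,0],[.5,50,99.5]),np.median(rel[top][:,2]))
for k in(.0,.01,.02,.03): 
    q=rel[top&(abs(rel[...,1]-k)<.003)][:,0]; print(k,q.min() if len(q) else 0,q.max() if len(q) else 0)
E
```

```text
[(259, array([-0.0118,  0.0381, -0.0088])), (270, array([-0.0106,  0.0381,  0.01  ])), (281, array([-0.0095,  0.0382,  0.0253])), (292, array([-0.0087,  0.0382,  0.0376])), (303, array([-0.008 ,  0.038 ,  0.0473])), (314, array([-0.0078,  0.0358,  0.0498])), (325, array([-0.0079,  0.0326,  0.0493])), (335, array([-0.0079,  0.0297,  0.0499])), (346, array([-0.008 ,  0.0264,  0.0495])), (357, array([-0.0081,  0.0227,  0.0482])), (368, array([-0.0081,  0.0197,  0.0487]))]
[(259, array([-0.0003,  0.0385, -0.0071])), (270, array([-0.0003,  0.0383,  0.0104])), (281, array([-0.0002,  0.038 ,  0.0239])), (292, array([-0.0002,  0.0384,  0.038 ])), (303, array([-0.0001,  0.0381,  0.0475])), (314, array([-0.0001,  0.0355,  0.0488])), (325, array([-0.0001,  0.0326,  0.049 ])), (335, array([-0.0001,  0.0296,  0.0494])), (346, array([-0.    ,  0.0262,  0.0488])), (357, array([-0.    ,  0.0234,  0.0496])), (368, array([0.    , 0.0197, 0.0486]))]
[(259, array([ 0.0299, -0.0023, -0.2057])), (270, array([0.0123, 0.0381, 0.0089])), (281, array([0.011 , 0.0384, 0.025 ])), (292, array([0.0101, 0.0383, 0.0374])), (303, array([0.0094, 0.0381, 0.0471])), (314, array([0.0093, 0.0355, 0.0485])), (325, array([0.0094, 0.0327, 0.0491])), (335, array([0.0096, 0.0293, 0.0484])), (346, array([0.0096, 0.0265, 0.0492])), (357, array([0.0097, 0.0232, 0.049 ])), (368, array([0.0099, 0.0195, 0.048 ]))]
[-0.0239  0.0104  0.0382  0.0384] [-0.0198  0.0008  0.0208] 0.04933329690545035
0.0 -0.015645089473145024 0.017436729139598706
0.01 -0.02467488572381238 0.0247290148485505
0.02 -0.014283526927091006 0.015720869285795414
0.03 -0.015036671609085506 0.016313953983394414
```

Call:
{"api": "drive_tool", "payload": {"increments": [{"claw": 0.02, "dx": 0.03, "dy": 0.0013, "dz": 0, "wx": 0, "wy": 0, "wz": 0}, {"claw": 0.02, "dx": 0.03, "dy": 0.0013, "dz": 0, "wx": 0, "wy": 0, "wz": 0}, {"claw": 0.02, "dx": 0.03, "dy": 0.0013, "dz": 0, "wx": 0, "wy": 0, "wz": 0}, {"claw": 0.02, "dx": 0.028, "dy": 0.0014, "dz": 0, "wx": 0, "wy": 0, "wz": 0}, {"claw": 0.02, "dx": 0, "dy": 0, "dz": 0.03, "wx": 0, "wy": 0, "wz": -3.5}, {"claw": 0.02, "dx": 0, "dy": 0, "dz": 0.03, "wx": 0, "wy": 0, "wz": -3.4}, {"claw": 0.02, "dx": 0, "dy": 0, "dz": 0.03, "wx": 0, "wy": 0, "wz": 0}, {"claw": 0.02, "dx": 0, "dy": 0, "dz": 0.03, "wx": 0, "wy": 0, "wz": 0}, {"claw": 0.02, "dx": 0, "dy": 0, "dz": 0.01, "wx": 0, "wy": 0, "wz": 0}, {"claw": 0.02, "dx": 0, "dy": 0, "dz": 0, "wx": 0, "wy": 0, "wz": 0}]}}

```text
t: 14.5
eef_pos: [0.5456, 0.1766, 0.0772]
tool_rot: [-0.0, 0.661, 0.75, -0.0]
contact_force: [-0.8, 1.3, -0.8]
gripper_width: 0.345
grasp_force: 36.6
```

```bash
python3 look.py w6; python3 - <<'E'
from h import *
from wm import load
np.set_printoptions(precision=4,suppress=True)
p,d,c,R,t=load("w6");W=cloud(c,d,R,t);x,y,z=W[...,0],W[...,1],W[...,2];f=np.load("w6.npz")
# cassette top in world
m=(d>0)&(z>.11)&(z<.142)&(abs(x-.544)<.022)&(y>.16)&(y<.23)
print("n",m.sum(),"zmed",np.median(z[m]),"ymax",np.percentile(y[m],99.5))
fm=(d>0)&(z>.06)&(z<.112)&(abs(x-.544)<.02)&(y>.2)&(y<.25)
A=np.c_[x[fm],np.ones(fm.sum())];k=np.linalg.lstsq(A,y[fm],rcond=None)[0];print("front face yaw",np.degrees(np.arctan(k[0])),"y at x=.54",k@[.54,1],fm.sum(),"x",np.percentile(x[fm],[1,99]))
# pocket far end & rack far edge
r=(d>0)&(z>.028)&(z<.041)&(x>.46)&(x<.68)&(y>.15)&(y<.27);
for xx in(.52,.535,.55,.565,.59): q=y[r&(abs(x-xx)<.004)];print(xx,"rack ymax",q.max().round(4),"pocket rim end", q.min().round(4))
for yy in(.225,.23): q=x[r&(abs(y-yy)<.003)];print(yy,q.min(),q.max())
E
```

```text
{'t': np.float64(14.5), 'eef_pos': array([0.546, 0.177, 0.077]), 'tool_rot': array([-0.   ,  0.661,  0.75 , -0.   ]), 'q': array([-0.036,  0.533, -0.501,  1.891,  0.346,  0.805, -0.597]), 'contact_force': array([-0.832,  1.299, -0.806])}
n 10092 zmed 0.12649898506494506 ymax 0.2159473707082557
front face yaw 7.064005852765212 y at x=.54 0.2143350209295167 1094 x [0.5274 0.5554]
0.52 rack ymax 0.2278 pocket rim end 0.1574
0.535 rack ymax 0.2296 pocket rim end 0.2189
0.55 rack ymax 0.2315 pocket rim end 0.221
0.565 rack ymax 0.2334 pocket rim end 0.1946
0.59 rack ymax 0.2366 pocket rim end 0.1537
0.225 0.5115019488923437 0.6499668045472476
0.23 0.5179492582862522 0.6500362103972829
```

View pics/w6.png

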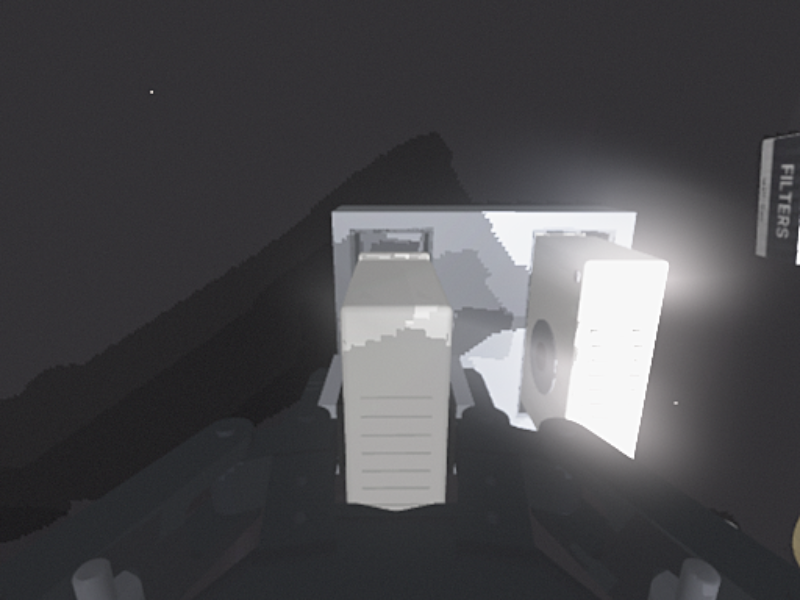

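The wrist view shows the cassette over the pocket, its front face 3 mm short of centre along its length and 1.5 mm right. Yaw agrees at 7.1°. I correct that and lower part way.

Call:
{"api": "drive_tool", "payload": {"increments": [{"claw": 0.02, "dx": 0.0032, "dy": -0.0015, "dz": 0, "wx": 0, "wy": 0, "wz": 0}, {"claw": 0.02, "dx": 0, "dy": 0, "dz": 0.006, "wx": 0, "wy": 0, "wz": 0}, {"claw": 0.02, "dx": 0, "dy": 0, "dz": 0.006, "wx": 0, "wy": 0, "wz": 0}, {"claw": 0.02, "dx": 0, "dy": 0, "dz": 0.006, "wx": 0, "wy": 0, "wz": 0}, {"claw": 0.02, "dx": 0, "dy": 0, "dz": 0.004, "wx": 0, "wy": 0, "wz": 0}, {"claw": 0.02, "dx": 0, "dy": 0, "dz": 0, "wx": 0, "wy": 0, "wz": 0}]}}

```text
t: 15.3
eef_pos: [0.5435, 0.1804, 0.0549]
tool_rot: [-0.0, 0.661, 0.75, -0.0]
contact_force: [0.0, 0.5, -1.2]
gripper_width: 0.347
grasp_force: 36.6
```

Call:
{"api": "drive_tool", "payload": {"increments": [{"claw": 0.02, "dx": 0, "dy": 0, "dz": 0.006, "wx": 0, "wy": 0, "wz": 0}, {"claw": 0.02, "dx": 0, "dy": 0, "dz": 0.006, "wx": 0, "wy": 0, "wz": 0}, {"claw": 0.02, "dx": 0, "dy": 0, "dz": 0.004, "wx": 0, "wy": 0, "wz": 0}, {"claw": 0.02, "dx": 0, "dy": 0, "dz": 0.002, "wx": 0, "wy": 0, "wz": 0}, {"claw": 0.02, "dx": 0, "dy": 0, "dz": 0.001, "wx": 0, "wy": 0, "wz": 0}]}}

```text
t: 15.92
eef_pos: [0.5437, 0.1805, 0.0363]
tool_rot: [-0.0, 0.661, 0.75, -0.0]
contact_force: [-0.3, -0.3, -1.5]
gripper_width: 0.348
grasp_force: 36.6
```

Call:
{"api": "drive_tool", "payload": {"increments": [{"claw": 0.02, "dx": 0, "dy": 0, "dz": 0.001, "wx": 0, "wy": 0, "wz": 0}, {"claw": 0.02, "dx": 0, "dy": 0, "dz": 0.001, "wx": 0, "wy": 0, "wz": 0}]}}

```text
t: 16.18
eef_pos: [0.5439, 0.1806, 0.035]
tool_rot: [0.0, 0.661, 0.75, 0.0]
contact_force: [-3.7, -2.0, 11.0]
gripper_width: 0.349
grasp_force: 38.0
```

Floor contact, with 11 N upward. I release, rise and check.

Call:
{"api": "drive_tool", "payload": {"increments": [{"claw": 0.05, "dx": 0, "dy": 0, "dz": 0, "wx": 0, "wy": 0, "wz": 0}, {"claw": 0.05, "dx": 0, "dy": 0, "dz": 0, "wx": 0, "wy": 0, "wz": 0}, {"claw": 0.05, "dx": 0, "dy": 0, "dz": 0, "wx": 0, "wy": 0, "wz": 0}, {"claw": 0.05, "dx": 0, "dy": 0, "dz": -0.03, "wx": 0, "wy": 0, "wz": 0}, {"claw": 0.05, "dx": 0, "dy": 0, "dz": -0.04, "wx": 0, "wy": 0, "wz": 0}, {"claw": 0.05, "dx": 0, "dy": 0, "dz": -0.05, "wx": 0, "wy": 0, "wz": 0}, {"claw": 0.05, "dx": -0.05, "dy": -0.05, "dz": -0.02, "wx": 0, "wy": 0, "wz": 0}, {"claw": 0.05, "dx": -0.05, "dy": 0, "dz": 0, "wx": 0, "wy": 0, "wz": 0}, {"claw": 0.05, "dx": 0, "dy": 0, "dz": 0, "wx": 0, "wy": 0, "wz": 0}]}}

```text
t: 17.3
eef_pos: [0.5135, 0.0784, 0.1715]
tool_rot: [0.001, 0.664, 0.748, -0.001]
contact_force: [0.7, 0.5, -0.4]
gripper_width: 0.587
grasp_force: 0.0
```

```bash
python3 look.py w7; python3 - <<'E'
from h import *
from wm import load
np.set_printoptions(precision=4,suppress=True)
p,d,c,R,t=load("w7");W=cloud(c,d,R,t);x,y,z=W[...,0],W[...,1],W[...,2]
S=(d>0)&(x>.44)&(x<.72)&(y>.06)&(y<.28)
def rep(n,m):
    k,l,s,_=cv2.connectedComponentsWithStats(m.astype(np.uint8));i=1+np.argmax(s[1:,4])
    r=cv2.minAreaRect(W[l==i][:,:2].astype(np.float32)*1000);q=z[l==i];print(n,s[i],np.round(r[0],1),np.round(r[1],1),round(r[2],2),"z",np.percentile(q,[5,50,95]))
rep("cassette",S&(z>.072)&(z<.1)&(x<.585));rep("spare",S&(z>.072)&(z<.1)&(x>.585));rep("rack",S&(z>.026)&(z<.042))
E
```

```text
{'t': np.float64(17.3), 'eef_pos': array([0.514, 0.078, 0.172]), 'tool_rot': array([ 0.001,  0.664,  0.748, -0.001]), 'q': array([ 0.183,  0.326, -0.547,  1.942,  0.212,  0.93 , -0.349]), 'contact_force': array([ 0.722,  0.464, -0.407])}
cassette [ 284   22   43  116 4344] [545.5 174.2] [31.  88.8] 6.67 z [0.0824 0.0841 0.0854]
spare [ 375   23   58  116 4811] [627.8 183.1] [31.5 89.3] 6.97 z [0.0763 0.084  0.0854]
rack [ 267   23  133  123 7570] [586.7 178.4] [138.2 114.4] 7.16 z [0.0323 0.0341 0.0356]
```

View pics/w7.png

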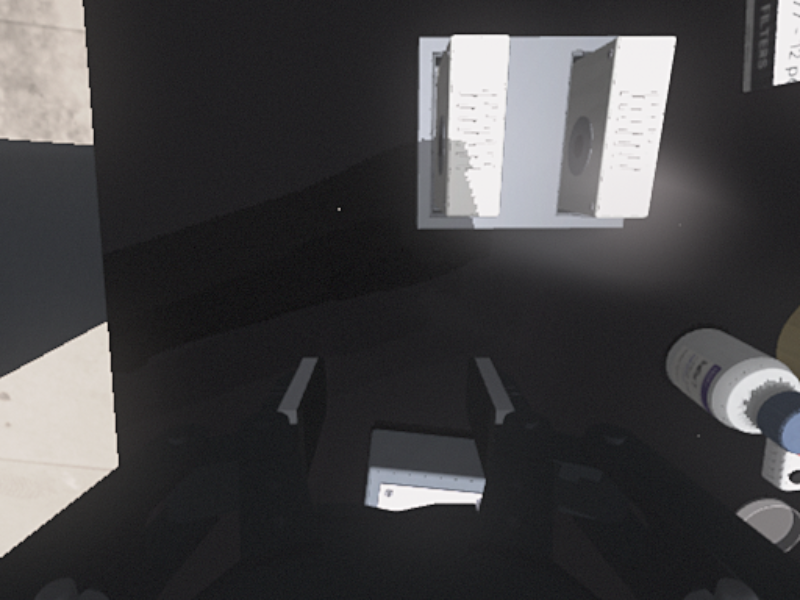

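The view shows both cassettes upright in the rack, ours at (475,125), with tops at z = 0.084 as required for fully home. The gripper is clear of everything.

```bash
python3 -c "
from station import *
print(hand_in())"
```

```text
the job is handed in; nothing more can be done
None
```

I wound the crank until its resistance dropped, then lifted the freed cassette out and seated it fully home in the rack's empty pocket. The crank was held for about 60–75° into the half turn of slack before I stopped it. When last checked, after the winding, the stand had not moved. The job is handed in at about 17 s; no verdict came back.

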